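Clamp the glue bottle in the wing-knob vise

ROBOT

A 6-joint arm with a two-finger parallel gripper is mounted at the origin on a cart in front of the work surface, level with it; the furniture and walls round the work are solid. World frame = base frame: x ahead of the robot, y to its left, z up, the work surface at z = 0. Lengths are in mm, angles in rad, forces in N, time in s.
With the tool pointing down it reaches from about 275 to 850 mm from the base axis. Payload 5.2 kg.
Tool frame: the origin (TCP) lies between the finger pads; the fingertips stand 14 mm ahead of it and the grasp point (between the pads) lies 5 mm behind it; y points along the fingers, z is the direction in which the jaws open and shut, and the axes are right-handed (so a half turn about y gives the same grasp; the last joint's range is limited). The gripper opens to 85 mm and grips with 20 to 120 N. Pads are 22 mm wide; open, the fingers measure 114 mm over their backs; the gripper's body (76 mm by 85 mm) begins 54 mm behind the grasp point. The pads swing forward as they close: fully open they stand 13 mm farther back than shut.
Start: joints at [-1.392, 0.259, 1.535, -0, 1.348, -0.203], TCP at [204.946, -510.394, 245.31] pointing down, gripper open.
Joint ranges: [-3.14, 3.14], [-0.91, 2.08], [0.19, 2.58], [-1.22, 4.36], [0.22, 2.71], [-3.12, 3.12]. Speed limits (rad/s): [2.57, 2.57, 3.14, 3.14, 3.14, 3.14].

INTERFACE

Orientations are given as a unit quaternion [x, y, z, w].
In Python, from workcell import * gives the robot as it stands.
- The arm moves only by the tool apply_moves, never from a script. Its argument "increments" is text: rows parted by semicolons, each of 7 numbers parted by spaces: the opening, from -1 (shut) to 1 (fully open), then the shift along the tool's x, y, z in cm, then the turn, a rotation vector about the tool's x, y, z in rad. In form: grip tx ty tz rx ry rz; .... A call has 1 to 12 rows; each row is the pose to reach, as a shift and turn from the pose commanded when the call began, along the tool's axes at that moment; what a row does not reach only later rows make up. A row lasts 1/12 s, in which the tool goes at most 41.7 mm and 7.16 degrees, less where a joint would pass 70% of its speed; a pose out of reach is approached as far as the arm can. A call with a gripper value outside its range is refused whole. The fingers move at their own pace and stop on an object; "squeeze" is the grip in N (left out, the last holds). Time passes only in rows, so rows that repeat a pose let the fingers close. It gives the time, the measured TCP pose, the force and the opening at its end, in the units of the state.
- sense(): the state, without advancing time (a new reading comes with each control period).
- grab_frame(name): name is "scene" or "top" or "wrist"; returns the picture (400x640x3 uint8, red, green, blue); there is no depth.
- camera_model(name): a dict with "intrinsics" (3x3 intrinsics, pixels), "origin" and "attitude" of the camera in the world. Camera axes: x right, y up, looking along -z (the intrinsics and any distortion apply to the point x, -y, -z); pixel columns grow to the right and rows downward; lengths in mm; the calibration is good to about 2 mm. A picture is of the moment at which its call begins: read the wrist's pose just before it. camera_model takes no time and is no camera call; for the wrist camera it gives the pose at the moment of the call.
- close_job(): hands the job in, once; it reports no verdict.
The state is a dict: "time_s": time; "joint_positions": joint angles; "joint_vel": joint speeds; "joint_efforts": joint torques, N m; "ee_pos": TCP position; "eef_rot": TCP orientation; "wrist_force": force on the tool from outside, world axes, zero at the start; "ft_torque": the same for the moment, N m; "finger_gap": finger opening in mm.
Only numpy, scipy, OpenCV 4.12 (cv2) and the standard library are available. Lean on these libraries where they do the work, as an engineer would, in place of code of your own. Each camera call takes 0.05 s, during which the arm holds its last target.

TASK

Stand the smaller glue bottle upright in the little bench vise, between its jaws, and let go of it. Then take the vise's wing knob and turn it clockwise until the jaws hold the bottle firmly; feel for it, because the bottle is soft and must not be squeezed hard. Do not push against the thin guard plate beside the wings, and leave the larger bottle where it stands.

Things in the scene. Friction and masses are not known exactly. Their poses are not given: they have to be found in the camera images.
- small_bottle: the smaller of the two white screw-cap bottles, loose: 34 mm across, body 41 mm tall, 50 mm with its cap, 30 to 70 g, standing on the plywood board (55 mm above the table). Origin at the centre of its underside, z up. Soft: it takes no harm up to 22 N of squeeze by the vise
- large_bottle: the larger white screw-cap bottle, 42 mm across and 75 mm tall, loose; not to be used. Origin at the centre of its underside
- vise: the fixed bench vise: grey base plate 90 (x) x 270 (y) x 12 mm, origin under its centre, z up; stands on a plywood board 55 mm above the table. Jaws 36 to 40 mm wide, tops at z = 46 mm: the moving jaw travels to +y towards the fixed V jaw, which is bolted up to 5 mm nearer or farther in each start, so the turn needed is not known. Knob axis at x = 0, y = -75 mm, over a gear housing with its top at z = 34 mm
- moving_jaw: the moving jaw; origin on its rubber face, at the base plate's top; moves to the vise's +y, 18 mm per radian of the knob. Sprung: pressing the bottle into the V takes 5 N per mm, 90 N per radian. Firmly held: 5 to 18 N, best 11 N. The knob drags with 0.35 Nm while turning (less is felt at a standstill) and stays where left; pressing adds 0.018 Nm per N. It begins 0.4 to 1.3 rad from the start
- bottle_place (a point): point on the base plate's top (12 mm above the vise's underside) where the bottle's underside centre goes; axes as the vise's. A bottle standing here is free of both jaws in every start (4 mm or more of room in front of the moving jaw, 3 to 13 mm to the V jaw); the closing jaw pushes it into the V, 3 to 13 mm to +y. The sides (+x and -x) are open for fingers
- guard: thin upright steel guard plate between knob and jaws, fixed to the vise: 72 mm (x) x 3 mm (y), top 76 mm above the vise's underside; origin at the centre of its top edge. Its near face is 35 mm from the knob's axis; the wing tips sweep past it 4 to 5 mm away, so open the fingers only a little at the knob. More than 8 N of push on it bends it
- wing: the wing knob: an upright flat butterfly plate, 61 mm tip to tip along its own x axis, 8 mm thick along y, rising 10 mm above and reaching 20 mm below its origin, which lies on its vertical axis, 65 mm above the vise's underside. Fully open, its x axis stands 2.07 rad counterclockwise of the vise's x axis; clockwise (seen from above) closes the jaws, up to a stop 1.7 rad on
There are look-alikes about, which are no part of the job. What is shaped like the small_bottle but turquoise is not meant.

How it is judged:
By the outcome, as a careful person would: the job done as asked, in the order asked, and still so for the second after the job is handed in, with the robot touching nothing.
It also fails if it takes over 72 s, if anything falls off the work surface, if the arm or the gripper's body presses on something with over 40 N, if the wrist force passes 120 N, or if a joint passes its speed limit or range.

## Working session

There is one attempt and no reset: what is moved stays moved. The work goes in short steps, Python scripts to look and compute and a tool call to move; the robot and the scene stay as the last step left them, time stands still between calls to the robot, and variables do not carry over. Pictures are saved under pics/ and viewed, and the job is handed in when it is done.

Besides the shell and the picture viewer there is one more tool, called as name(argument=value, ...) on one line, values as JSON. apply_moves: Moves the arm, as the interface text tells. Its arguments: {"type":"object","properties":{"increments":{"type":"string"},"squeeze":{"type":"number"}},"required":["increments"]}

```bash
ls; mkdir -p pics
python3 - <<'E'
from workcell import *
import cv2
s=sense();print(s)
for n in ["scene","top","wrist"]:
    m=camera_model(n);print(n,m)
    cv2.imwrite(f"pics/{n}0.png",grab_frame(n)[:,:,::-1])
E
```

```text
pics
{'time_s': 0.0, 'joint_positions': array([-1.39178697e+00,  2.59354682e-01,  1.53609347e+00,  4.11345971e-06,
        1.34796621e+00, -2.02812282e-01]), 'joint_vel': array([-0.00124746, -0.00012101,  0.00037302,  0.00124537, -0.00067176,
       -0.00120435]), 'joint_efforts': array([-9.08224229e-04, -4.46027684e+01, -2.90580761e+01, -2.93354224e-04,
        1.16944016e-02,  2.01645975e-05]), 'ee_pos': array([ 204.86316443, -509.88896138,  244.46419523]), 'eef_rot': array([-0.13416635,  0.69490372, -0.69361569,  0.13418452]), 'wrist_force': array([-0.0956749 ,  0.53951655,  0.81823438]), 'ft_torque': array([-0.06308895, -0.04856293, -0.01687612]), 'finger_gap': 85.1351084254593}
scene {'intrinsics': array([[374.16920108,   0.        , 315.7371794 ],
       [  0.        , 374.16920108, 201.18414462],
       [  0.        ,   0.        ,   1.        ]]), 'origin': array([-138.71108327,  401.21367893,  869.22916656]), 'attitude': array([-0.16766071,  0.29647998,  0.8204531 , -0.45917995])}
top {'intrinsics': array([[386.47086043,   0.        , 318.45395869],
       [  0.        , 386.47086043, 200.73295942],
       [  0.        ,   0.        ,   1.        ]]), 'origin': array([ 319.85915163,   56.97220323, 1156.86003644]), 'attitude': array([-0.03079765,  0.03839576,  0.71339647, -0.69902987])}
wrist {'intrinsics': array([[284.9497045 ,   0.        , 321.22613559],
       [  0.        , 284.9497045 , 195.26379317],
       [  0.        ,   0.        ,   1.        ]]), 'origin': array([ 273.66419675, -483.59746321,  373.96842685]), 'attitude': array([-0.12067545,  0.08286696, -0.55383452,  0.81965714])}
```

View pics/scene0.png

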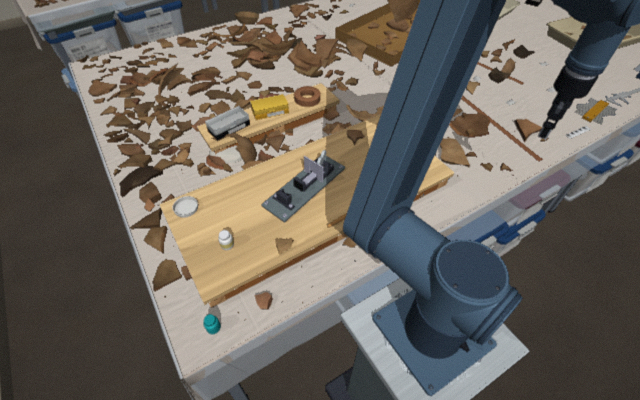

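View pics/top0.png

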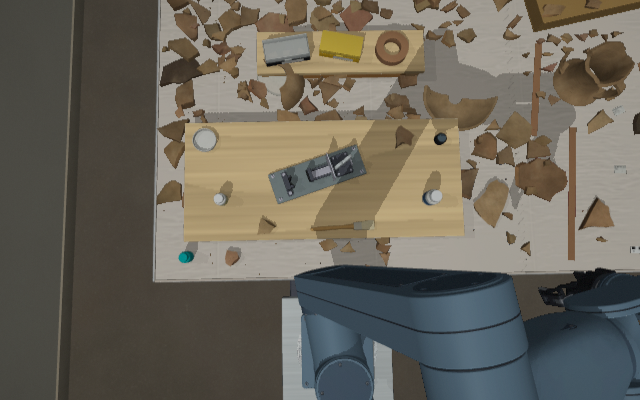

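View pics/wrist0.png

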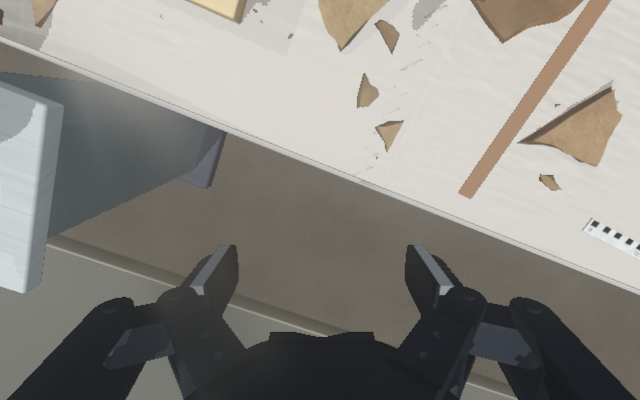

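```bash
cat > h.py <<'E'
import numpy as np, cv2
from scipy.spatial.transform import Rotation as R
def ray(m,u,v):
    K=m["intrinsics"];p=np.linalg.inv(K)@np.array([u,v,1.]);d=np.array([p[0],-p[1],-1.])
    return np.array(m["origin"]),R.from_quat(m["attitude"]).apply(d)
def onz(m,u,v,z):
    o,d=ray(m,u,v);return o+d*(z-o[2])/d[2]
def proj(m,P):
    c=R.from_quat(m["attitude"]).inv().apply(np.atleast_2d(P)-m["origin"])
    q=np.c_[c[:,0],-c[:,1],-c[:,2]]@m["intrinsics"].T
    return q[:,:2]/q[:,2:]
E
python3 - <<'E'
import cv2,numpy as np
t=cv2.imread("pics/top0.png");s=cv2.imread("pics/scene0.png")
a=cv2.resize(t[130:215,260:375],None,fx=6,fy=6,interpolation=cv2.INTER_CUBIC);cv2.imwrite("pics/c1.png",a)
b=cv2.resize(t[180:220,200:240],None,fx=9,fy=9,interpolation=cv2.INTER_CUBIC)
b2=cv2.resize(s[220:260,205:245],None,fx=9,fy=9,interpolation=cv2.INTER_CUBIC)
cv2.imwrite("pics/c2.png",np.hstack([b,b2]))
cv2.imwrite("pics/c3.png",cv2.resize(s[140:230,255:350],None,fx=6,fy=6,interpolation=cv2.INTER_CUBIC))
E
```

```text
(no output)
```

View pics/c1.png

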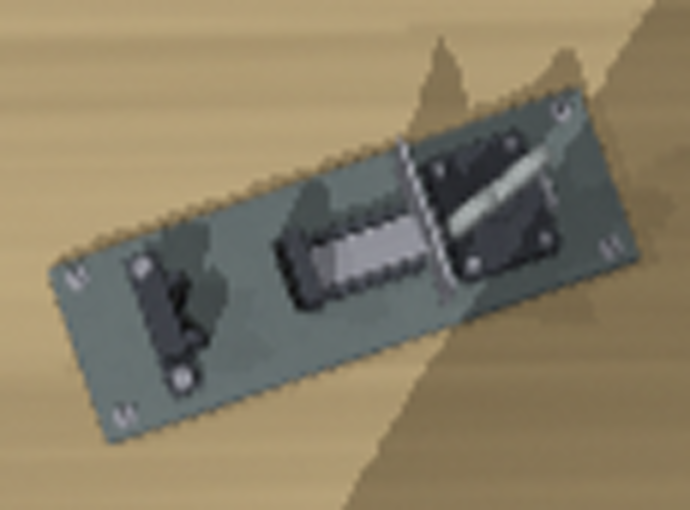

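View pics/c2.png

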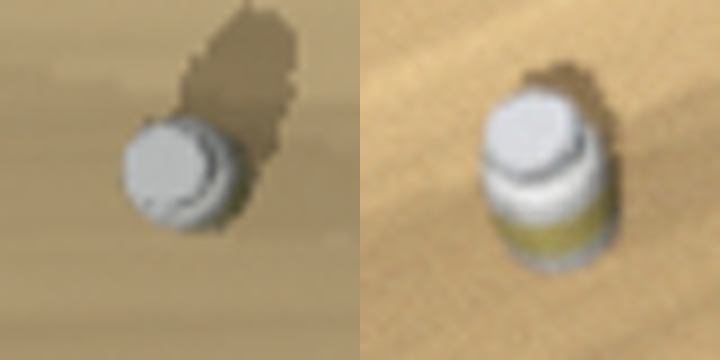

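View pics/c3.png

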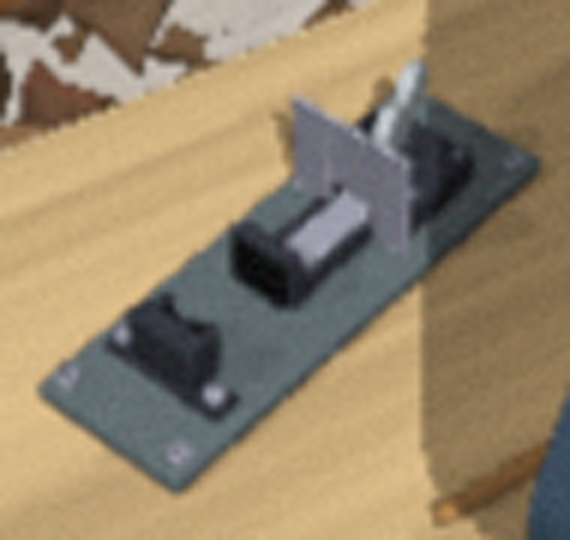

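Run:
```python
from workcell import *
from h import *
T=camera_model("top");S=camera_model("scene")
c=np.array([[52,268],[580,88],[638,258],[110,440]])/6+[260,130]
P=np.array([onz(T,*q,67) for q in c]);print(P.round(1))
print(np.linalg.norm(np.roll(P,-1,0)-P,axis=1), P.mean(0))
c=np.array([[165,540-540],]) 
cs=np.array([[40,392],[178,490],[540,165]])/6+[255,140]
for q in cs: print("scene",onz(S,*q,67).round(1))
print("cap",onz(T,218.4,198.4,105),onz(S,223.9,235,105), "body@41",)
# directions
l=(P[0]+P[3])/2; r=(P[1]+P[2])/2; d=l-r; print("y axis yaw",np.arctan2(d[1],d[0]))
# guard top edge in top and wing
for q in [(402,142),(450,290)]: print("guard",onz(T,q[0]/6+260,q[1]/6+130,131))
for q in [(450,225),(575,130)]: print("wing",onz(T,q[0]/6+260,q[1]/6+130,130))
```

```text
[[504.2 184.4  67. ]
 [586.7 -69.2  67. ]
 [503.7 -94.3  67. ]
 [421.6 157.8  67. ]]
[266.66464626  86.72344441 265.09581162  86.74943237] [504.03927296  44.66674385  67.        ]
scene [498.8 189.1  67. ]
scene [415.8 161.7  67. ]
scene [499.7 -90.4  67. ]
cap [434.86538252 317.51777755 105.        ] [432.19084838 320.81344896 105.        ] body@41
y axis yaw 1.8853012254439072
guard [547.71116798  19.15275843 131.        ]
guard [480.0029509   -0.77217219 131.        ]
wing [509.64250996  -1.56602344 130.        ]
wing [551.98080661 -59.0495819  130.        ]
```

```bash
cat >> h.py <<'E'
def st(s):
    r=R.from_quat(s["eef_rot"]).as_matrix()
    print("t",round(s["time_s"],2),"pos",np.round(s["ee_pos"],1),"yawz",round(float(np.arctan2(r[1,2],r[0,2])),4),"ydir",r[:,1].round(3),"F",np.round(s["wrist_force"],2),"M",np.round(s["ft_torque"],3),"gap",round(s["finger_gap"],1),"j",np.round(s["joint_positions"],3))
    return r
def plan(s,pos,yawz,cmdpos=None,cmdrot=None):
    # tool down, tool z at yaw; returns t in cm in tool axes, rotvec
    r=R.from_quat(s["eef_rot"]).as_matrix() if cmdrot is None else cmdrot
    p=s["ee_pos"] if cmdpos is None else cmdpos
    z=np.array([np.cos(yawz),np.sin(yawz),0]);y=np.array([0,0,-1.]);x=np.cross(y,z)
    t=r.T@(np.array(pos)-p)/10;rv=R.from_matrix(r.T@np.c_[x,y,z]).as_rotvec()
    print("t",t.round(2),"rv",rv.round(3),"deg",np.degrees(np.linalg.norm(rv)).round(1),"n",np.ceil(max(np.degrees(np.linalg.norm(rv))/7.16,np.linalg.norm(t)*10/41.7)))
E
python3 - <<'E'
from workcell import *
from h import *
s=sense();r=st(s);print(r.round(3))
m=camera_model("wrist")
print("cam in tool mm",(r.T@(m["origin"]-s["ee_pos"])).round(1)); A=R.from_quat(m["attitude"]).as_matrix();print("cam axes in tool\n",(r.T@A).round(3))
print("view center dir world",(-A[:,2]).round(3))
yv=1.8853
for k in (0,np.pi):plan(s,[434,319,245],yv-np.pi/2+k)
for k in (0,np.pi):plan(s,[434,319,245],k)
E
```

```text
t 0.15 pos [ 204.9 -510.   244.7] yawz -1.189 ydir [-0.     0.001 -1.   ] F [ 0.21  0.03 -0.82] M [-0.019 -0.006 -0.003] gap 85.4 j [-1.392  0.259  1.536  0.     1.348 -0.203]
[[-0.928 -0.     0.373]
 [-0.373  0.001 -0.928]
 [-0.    -1.    -0.001]]
cam in tool mm [ -73.7 -129.4    1. ]
cam axes in tool
 [[-0.    -0.957 -0.29 ]
 [ 0.001  0.29  -0.957]
 [ 1.    -0.     0.   ]]
view center dir world [-0.269 -0.106 -0.957]
t [-52.15   0.08 -68.4 ] rv [ 1.000e-03 -1.504e+00 -1.000e-03] deg 86.1 n 21.0
t [-52.15   0.08 -68.4 ] rv [1.000e-03 1.638e+00 1.000e-03] deg 93.9 n 21.0
t [-52.15   0.08 -68.4 ] rv [ 1.000e-03 -1.189e+00 -1.000e-03] deg 68.1 n 21.0
t [-52.15   0.08 -68.4 ] rv [1.000e-03 1.953e+00 1.000e-03] deg 111.9 n 21.0
```

apply_moves(increments="1 -48.4 0 -40.4 0 -1.504 0;1 -48.4 0 -40.4 0 -1.504 0;1 -48.4 0 -40.4 0 -1.504 0;1 -48.4 0 -40.4 0 -1.504 0;1 -48.4 0 -40.4 0 -1.504 0;1 -48.4 0 -40.4 0 -1.504 0;1 -48.4 0 -40.4 0 -1.504 0;1 -48.4 0 -40.4 0 -1.504 0;1 -48.4 0 -40.4 0 -1.504 0;1 -48.4 0 -40.4 0 -1.504 0;1 -48.4 0 -40.4 0 -1.504 0;1 -48.4 0 -40.4 0 -1.504 0", squeeze=30)

```text
time_s: 1.15
ee_pos: [442.1, -67.9, 245.4]
eef_rot: [0.573, -0.415, 0.415, -0.573]
wrist_force: [1.0, 0.2, -0.0]
finger_gap: 85.3
```

Run:
```python
from workcell import *
from h import *
s=sense();r=st(s);plan(s,[503,45,245],.3145)
```

```text
t 1.15 pos [442.1 -67.9 245.4] yawz 0.3172 ydir [ 0. -0. -1.] F [ 1.04  0.21 -0.01] M [-0.02  -0.061  0.002] gap 85.3 j [-0.403  0.071  1.764 -0.     1.307 -0.72 ]
t [-8.83  0.04  9.3 ] rv [-0.     0.003  0.   ] deg 0.2 n 4.0
```

apply_moves(increments="1 -8.6 0 9.1 0 0 0;1 -8.6 0 9.1 0 0 0;1 -8.6 0 9.1 0 0 0;1 -8.6 0 9.1 0 0 0;1 -8.6 0 9.1 0 0 0;1 -8.6 0 9.1 0 0 0")

```text
time_s: 1.65
ee_pos: [501.6, 39.6, 244.8]
eef_rot: [0.572, -0.416, 0.416, -0.571]
wrist_force: [0.1, -0.4, -0.2]
finger_gap: 85.4
```

Run:
```python
from workcell import *
from h import *
import pickle
s=sense();r=st(s);m=camera_model("wrist");im=grab_frame("wrist")[:,:,::-1]
cv2.imwrite("pics/w1.png",im);pickle.dump((s,m),open("w1.pkl","wb"))
```

```text
t 1.65 pos [501.6  39.6 244.8] yawz 0.3123 ydir [-0.001 -0.    -1.   ] F [ 0.07 -0.43 -0.15] M [ 0.002 -0.003 -0.03 ] gap 85.4 j [-1.430e-01  1.750e-01  1.643e+00 -1.000e-03  1.324e+00 -4.550e-01]
```

View pics/w1.png

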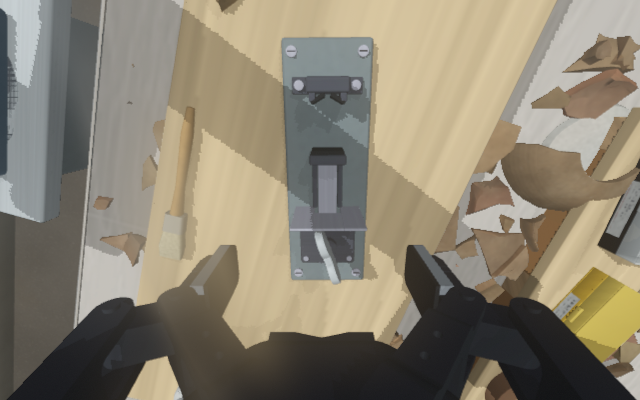

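Run:
```python
import cv2,numpy as np
t=cv2.imread("pics/w1.png")
f=lambda a:cv2.resize(a,None,fx=4,fy=4,interpolation=cv2.INTER_CUBIC)
cv2.imwrite("pics/c4.png",np.hstack([f(t[30:165,275:380]),f(t[160:295,275:380])][:1]))
cv2.imwrite("pics/c4.png",cv2.resize(f(t[30:165,280:380]),None,fx=1,fy=1));cv2.imwrite("pics/c5.png",f(t[150:290,280:380]))
```

```text
(no output)
```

View pics/c4.png

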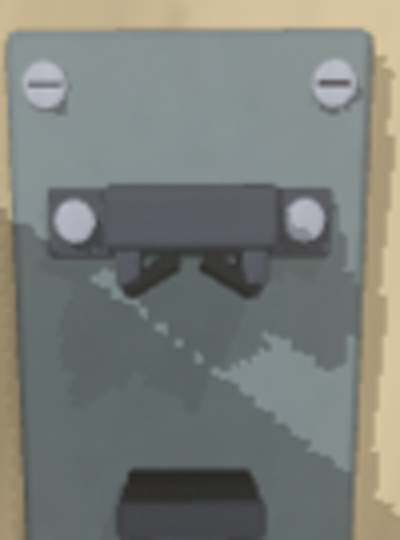

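View pics/c5.png

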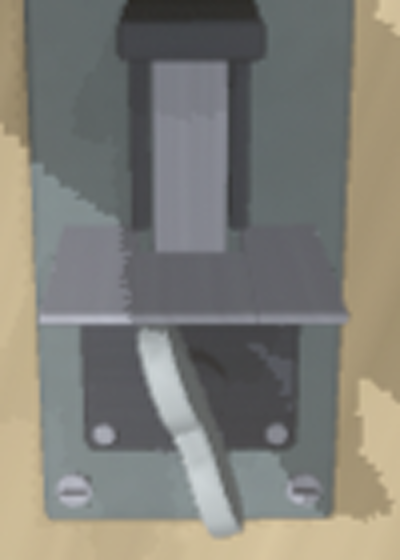

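```bash
cat >> h.py <<'E'
import pickle
from scipy.optimize import least_squares
def fitvise(m,pts,img,x0=(502,44,1.885-np.pi/2),free_z=False):
    pts=np.array(pts,float);img=np.array(img,float)
    def f(p):
        c,s=np.cos(p[2]),np.sin(p[2]);W=np.c_[p[0]+c*pts[:,0]-s*pts[:,1],p[1]+s*pts[:,0]+c*pts[:,1],55+pts[:,2]+(p[3] if free_z else 0)]
        return (proj(m,W)-img).ravel()
    r=least_squares(f,list(x0)+([0] if free_z else []));return r.x,r.fun.reshape(-1,2)
E
python3 - <<'E'
from h import *
s,m=pickle.load(open("w1.pkl","rb"))
pts=[(-45,135,12),(45,135,12),(-45,-135,12),(45,-135,12),(-36,-40,76),(36,-40,76)]
img=[(282,37.5),(373,37.5),(291.2,279.5),(362,279),(290,230.5),(367.5,230.5)]
for fz in (0,1):
    for k in (4,6):
        x,f=fitvise(m,pts[:k],img[:k],free_z=fz);print(x.round(4),f.round(1).tolist())
x,f=fitvise(m,pts,img);c,sn=np.cos(x[2]),np.sin(x[2]);Rm=np.array([[c,-sn],[sn,c]])
def tov(u,v,z): return Rm.T@(onz(m,u,v,z)[:2]-x[:2])
o4=np.array([280,30]);o5=np.array([280,150])
for n,q,o,z in [("wing tip far",(150,330),o5,130),("wing tip near",(228,528),o5,130),("wing mid",(186,430),o5,130),("Vtip L",(130,295),o4,101),("Vtip R",(255,295),o4,101),("mj face",(190,480),o4,101),("mj top edgeL",(118,505),o4,101),("mjR",(266,505),o4,101),("screwL",(75,220),o4,75),("screwR",(305,220),o4,75)]:
    print(n,tov(*(np.array(q)/4+o),z).round(1))
print("wing axis world",x[:2]+Rm@[0,-75],"guard",x[:2]+Rm@[0,-38.5])
E
```

```text
[5.058445e+02 4.585300e+01 3.148000e-01] [[-1.2, -0.6], [1.2, -0.8], [-0.9, 1.1], [0.9, 1.5]]
[5.060058e+02 4.613930e+01 3.155000e-01] [[-1.0, -0.8], [1.3, -1.1], [-0.7, 1.0], [1.2, 1.3], [-0.4, 0.5], [-0.3, 0.3]]
[ 5.059195e+02  4.582850e+01  3.147000e-01 -3.382700e+00] [[-0.6, 0.3], [0.6, 0.1], [-0.6, -0.4], [0.6, -0.0]]
[ 5.062002e+02  4.573620e+01  3.155000e-01 -2.752300e+00] [[-0.6, 0.4], [0.9, 0.1], [-0.4, -0.0], [0.9, 0.3], [-0.0, -0.3], [-0.7, -0.4]]
wing tip far [-10.1 -42. ]
wing tip near [  8.8 -95.2]
wing mid [ -1.7 -68.1]
Vtip L [-14.3  72.8]
Vtip R [14.2 72.7]
mj face [-0.5 30.7]
mj top edgeL [-17.8  24.7]
mjR [17.8 24.6]
screwL [-28.4  90.8]
screwR [28.1 90.6]
wing axis world [529.27877491 -25.1584453 ] guard [517.95257647   9.53978562]
```

Run:
```python
from workcell import *
from h import *
s=sense();r=st(s);plan(s,[434,319,200],.3155)
m=camera_model("wrist")
x=[506,46,.3155];c,sn=np.cos(x[2]),np.sin(x[2]);Rm=np.array([[c,-sn],[sn,c]])
def tov(u,v,z): return (Rm.T@(onz(m,u,v,z)[:2]-x[:2])).round(1)
o=np.array([280,30])
print("mj bottom",tov(*(np.array([190,470])/4+o),67),"mj edge",tov(*(np.array([190,500])/4+o),101))
for q in [(130,297),(145,270),(180,258),(205,258),(265,290)]: print(tov(*(np.array(q)/4+o),101),tov(*(np.array(q)/4+o),67))
```

```text
t 1.7 pos [501.5  38.9 245. ] yawz 0.3107 ydir [-0.001 -0.    -1.   ] F [-0.16 -0.31  0.02] M [0.02  0.027 0.002] gap 85.5 j [-1.440e-01  1.750e-01  1.644e+00 -1.000e-03  1.324e+00 -4.550e-01]
t [-28.73   4.49   2.14] rv [ 0.001 -0.005  0.   ] deg 0.3 n 7.0
mj bottom [ 0.1 28.1] mj edge [-0.6 25.3]
[-14.4  71.8] [-15.4  72.4]
[-10.9  77.7] [-11.5  78.9]
[-3.  80.2] [-2.6 81.7]
[ 2.7 80.2] [ 3.8 81.7]
[16.4 73.2] [19.2 73.9]
```

apply_moves(increments="1 -28.7 4.5 2.1 0 0 0;1 -28.7 4.5 2.1 0 0 0;1 -28.7 4.5 2.1 0 0 0;1 -28.7 4.5 2.1 0 0 0;1 -28.7 4.5 2.1 0 0 0;1 -28.7 4.5 2.1 0 0 0;1 -28.7 4.5 2.1 0 0 0;1 -28.7 4.5 2.1 0 0 0;1 -28.7 4.5 2.1 0 0 0;1 -28.7 4.5 2.1 0 0 0")

```text
time_s: 2.53
ee_pos: [434.7, 317.7, 200.4]
eef_rot: [0.571, -0.417, 0.417, -0.571]
wrist_force: [0.9, -1.3, 0.2]
finger_gap: 85.2
```

Run:
```python
from workcell import *
from h import *
s=sense();r=st(s);m=camera_model("wrist");im=grab_frame("wrist")[:,:,::-1]
cv2.imwrite("pics/w2.png",im);pickle.dump((s,m),open("w2.pkl","wb"))
c=im[110:260,230:410];cv2.imwrite("pics/w2c.png",cv2.resize(c,None,fx=4,fy=4,interpolation=cv2.INTER_CUBIC))
```

```text
t 2.53 pos [434.7 317.7 200.4] yawz 0.3098 ydir [ 0.    -0.001 -1.   ] F [ 0.95 -1.29  0.17] M [-0.029  0.013 -0.011] gap 85.2 j [ 4.240e-01  2.730e-01  1.630e+00 -1.000e-03  1.239e+00  1.150e-01]
```

View pics/w2c.png

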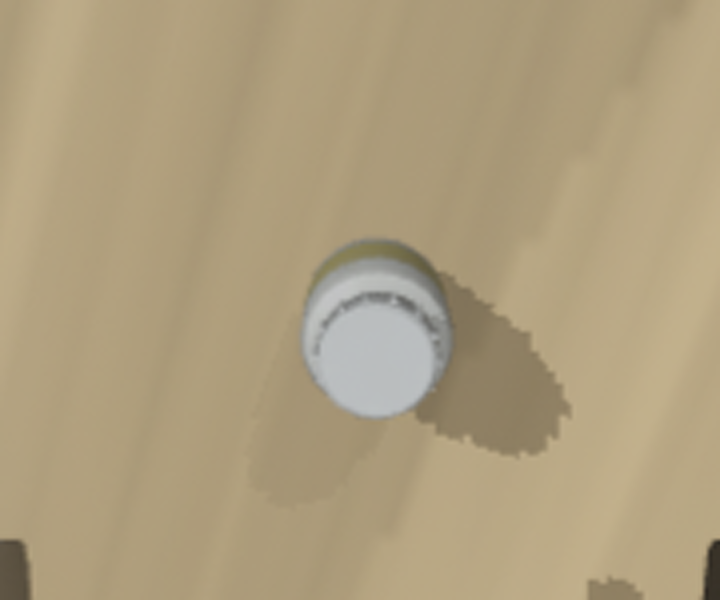

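Run:
```python
from workcell import *
from h import *
s,m=pickle.load(open("w2.pkl","rb"))
c=onz(m,324.25,199.75,105);print(c)
e=onz(m,377/4+230,238/4+110,55);print("bottom edge",e, "minus17 along +vise y", e[:2]-17*np.array([-np.sin(.31),np.cos(.31)]))
a=onz(m,303/4+230,335/4+110,96);b=onz(m,452/4+230,335/4+110,96);print((a+b)/2,np.linalg.norm(a-b))
s=sense();st(s);plan(s,[c[0],c[1],120],.3155)
```

```text
[436.65998425 319.37012183 105.        ]
bottom edge [432.50506812 333.89013358  55.        ] minus17 along +vise y [437.69106494 317.7004629 ]
[436.0804707  321.81194643  96.        ] 31.87864156971767
t 2.58 pos [435.1 317.4 200.6] yawz 0.3087 ydir [ 0.    -0.001 -1.   ] F [-0.03 -0.43 -0.35] M [0.006 0.042 0.026] gap 85.0 j [ 4.230e-01  2.730e-01  1.630e+00 -1.000e-03  1.239e+00  1.150e-01]
t [-0.15  8.06  0.21] rv [-0.    -0.007  0.001] deg 0.4 n 2.0
```

apply_moves(increments="1 -0.15 4 0.2 0 0 0;1 -0.15 8 0.2 0 0 0;1 -0.15 11 0.2 0 0 0;1 -0.15 12.3 0.2 0 0 0;1 -0.15 12.3 0.2 0 0 0;1 -0.15 12.3 0.2 0 0 0;-1 -0.15 12.3 0.2 0 0 0;-1 -0.15 12.3 0.2 0 0 0;-1 -0.15 12.3 0.2 0 0 0;-1 -0.15 12.3 0.2 0 0 0;-1 -0.15 12.3 0.2 0 0 0;-1 -0.15 12.3 0.2 0 0 0", squeeze=20)

```text
time_s: 3.58
ee_pos: [436.4, 321.7, 78.5]
eef_rot: [-0.571, 0.416, -0.417, 0.572]
wrist_force: [-0.8, -1.7, 6.1]
finger_gap: 32.3
```

Run:
```python
from workcell import *
from h import *
s=sense();r=st(s);m=camera_model("wrist");im=grab_frame("wrist")[:,:,::-1]
cv2.imwrite("pics/w3.png",im)
```

```text
t 3.58 pos [436.4 321.7  78.5] yawz 0.3115 ydir [ 0.002  0.001 -1.   ] F [-0.79 -1.67  6.07] M [-0.177  0.114  0.04 ] gap 32.3 j [ 0.43   0.413  1.765 -0.     0.962  0.118]
```

View pics/w3.png

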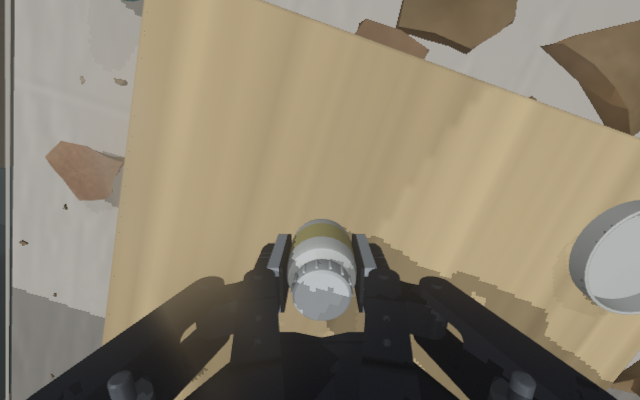

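apply_moves(increments="-1 0 -3 0 0 0 0;-1 0 -6 0 0 0 0;-1 0 -9 0 0 0 0;-1 0 -9 0 0 0 0;-1 0 -9 0 0 0 0")

```text
time_s: 4.05
ee_pos: [436.7, 322.1, 169.3]
eef_rot: [-0.57, 0.416, -0.417, 0.573]
wrist_force: [-0.1, -0.4, -1.6]
finger_gap: 32.4
```

Run:
```python
from workcell import *
from h import *
s=sense();r=st(s);m=camera_model("wrist");im=grab_frame("wrist")[:,:,::-1]
cv2.imwrite("pics/w4.png",im);pickle.dump((s,m),open("w4.pkl","wb"))
cv2.imwrite("pics/w4c.png",cv2.resize(im[200:340,240:400],None,fx=5,fy=4,interpolation=cv2.INTER_CUBIC))
plan(s,[489.9,95.4,168],.3155)
```

```text
t 4.05 pos [436.7 322.1 169.3] yawz 0.3115 ydir [ 0.004  0.002 -1.   ] F [-0.11 -0.39 -1.6 ] M [ 0.056 -0.021  0.015] gap 32.4 j [0.43  0.306 1.666 0.    1.165 0.118]
t [23.21  0.11 -1.89] rv [-0.005 -0.004 -0.001] deg 0.4 n 6.0
```

View pics/w4c.png

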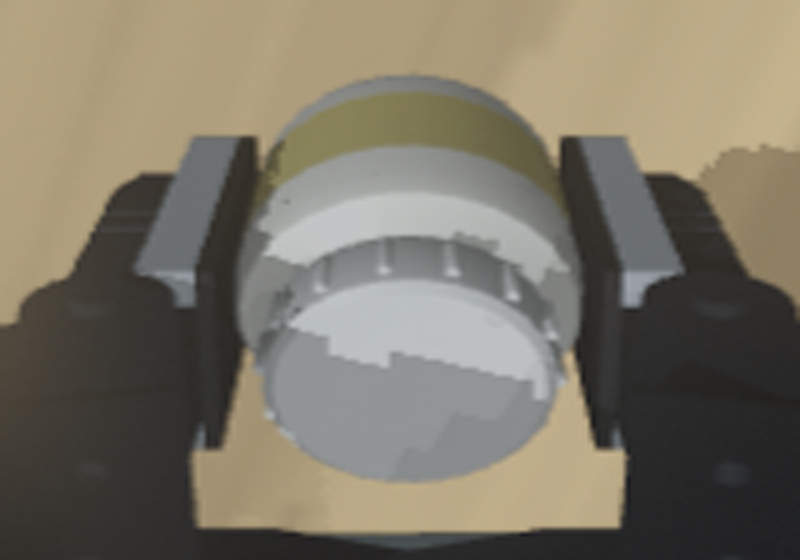

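Run:
```python
from workcell import *
from h import *
s,m=pickle.load(open("w4.pkl","rb"));r=R.from_quat(s["eef_rot"]).as_matrix()
for z in (194,196,198):
    c=onz(m,322,295.5,s["ee_pos"][2]+z-169.3);print("cap off tool",(r.T@(c-s["ee_pos"])).round(1))
e=onz(m,240+408/5,200+75/4,s["ee_pos"][2]-23);print("bottom far edge off",(r.T@(e-s["ee_pos"])).round(1))
st(sense())
```

```text
cap off tool [  3.7 -24.7   0.2]
cap off tool [  2.2 -26.7   0.2]
cap off tool [  0.8 -28.7   0.1]
bottom far edge off [-12.8  23.    0.1]
t 4.1 pos [435.7 321.5 167.7] yawz 0.3113 ydir [ 0.001  0.    -1.   ] F [ 0.04 -0.9  -1.46] M [ 0.029 -0.02  -0.025] gap 32.4 j [ 0.43   0.308  1.668 -0.     1.165  0.118]
```

apply_moves(increments="-1 22.9 0 -1.9 0 0 0;-1 22.9 0 -1.9 0 0 0;-1 22.9 0 -1.9 0 0 0;-1 22.9 0 -1.9 0 0 0;-1 22.9 0 -1.9 0 0 0;-1 22.9 0 -1.9 0 0 0;-1 22.9 0 -1.9 0 0 0;-1 22.9 0 -1.9 0 0 0")

```text
time_s: 4.77
ee_pos: [486.9, 96.5, 165.8]
eef_rot: [0.571, -0.418, 0.416, -0.57]
wrist_force: [0.3, 0.5, -0.2]
finger_gap: 32.8
```

Run:
```python
from workcell import *
from h import *
s=sense();r=st(s);m=camera_model("wrist");im=grab_frame("wrist")[:,:,::-1]
cv2.imwrite("pics/w5.png",im);pickle.dump((s,m),open("w5.pkl","wb"))
s=sense();st(s);plan(s,[488.9,98.3,98],.3155)
```

```text
t 4.77 pos [486.9  96.5 165.8] yawz 0.3078 ydir [-0.003  0.    -1.   ] F [ 0.31  0.53 -0.23] M [ 0.005 -0.003  0.019] gap 32.8 j [-0.03   0.236  1.773  0.     1.136 -0.338]
t 4.82 pos [486.7  97.5 165.9] yawz 0.3095 ydir [-0.003  0.001 -1.   ] F [-0.66  0.14 -1.37] M [-0.038  0.015  0.036] gap 32.4 j [-2.800e-02  2.360e-01  1.773e+00  1.000e-03  1.136e+00 -3.370e-01]
t [0.   6.79 0.25] rv [ 0.003 -0.006 -0.002] deg 0.4 n 2.0
```

View pics/w5.png

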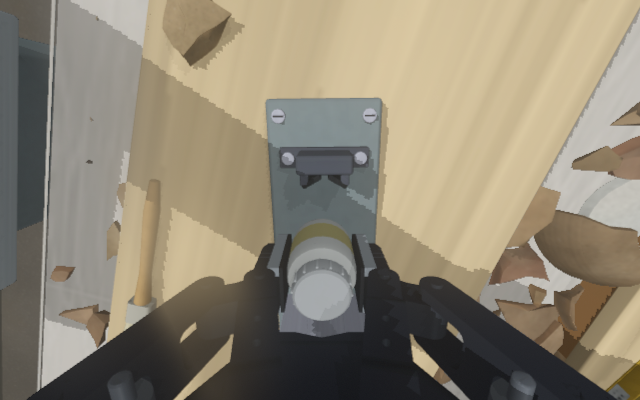

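Run:
```python
from h import *
s,m=pickle.load(open("w5.pkl","rb"))
im=cv2.imread("pics/w5.png");cv2.imwrite("pics/w5c.png",cv2.resize(im[90:250,255:395],None,fx=5,fy=3.7,interpolation=cv2.INTER_CUBIC))
for u,v in [(266,98.5),(381,98)]: print(onz(m,u,v,67))
a=onz(m,266,98.5,67);b=onz(m,381,98,67);c=(a+b)/2;print(c,np.linalg.norm(a-b),"center est",c[:2]-135*np.array([-.3103,.9506]))
print(np.array([506,46])+135*np.array([-.3103,.9506]))
```

```text
[422.04111561 160.59404366  67.        ]
[505.0735542 187.3796836  67.       ]
[463.5573349  173.98686363  67.        ] 87.24595329339938 center est [505.4478349   45.65586363]
[464.1095 174.331 ]
```

View pics/w5c.png

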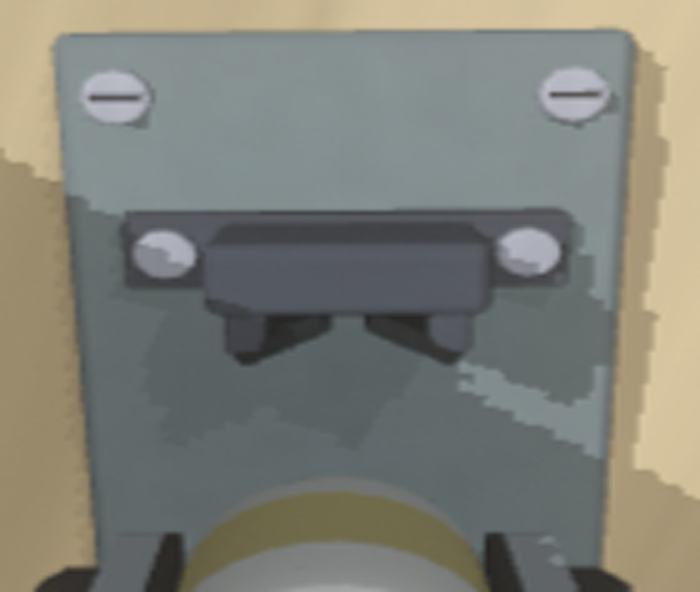

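apply_moves(increments="-1 0 2 0.2 0 0 0;-1 0 4 0.2 0 0 0;-1 0 5.5 0.2 0 0 0;-1 0 6.5 0.2 0 0 0;-1 0 6.9 0.2 0 0 0;-1 0 6.9 0.2 0 0 0;-1 0 6.9 0.2 0 0 0")

```text
time_s: 5.4
ee_pos: [489.7, 98.8, 98.6]
eef_rot: [-0.572, 0.416, -0.416, 0.572]
wrist_force: [0.8, -0.3, 0.3]
finger_gap: 32.4
```

Run:
```python
from workcell import *
from h import *
s=sense();r=st(s);m=camera_model("wrist");im=grab_frame("wrist")[:,:,::-1]
cv2.imwrite("pics/w6.png",im);pickle.dump((s,m),open("w6.pkl","wb"))
s=sense();st(s);plan(s,[488.7,98.1,91],.3155)
t=grab_frame("top")[:,:,::-1];t2=grab_frame("scene")[:,:,::-1]
cv2.imwrite("pics/t6.png",np.hstack([cv2.resize(t[120:220,260:380],None,fx=3.3,fy=3.3),cv2.resize(t2[130:230,250:370],None,fx=3.3,fy=3.3)]))
```

```text
t 5.4 pos [489.7  98.8  98.6] yawz 0.312 ydir [ 0.  0. -1.] F [ 0.78 -0.26  0.28] M [-0.021  0.012  0.004] gap 32.4 j [-0.025  0.322  1.847  0.     0.972 -0.337]
t 5.45 pos [490.1  98.6  99. ] yawz 0.3117 ydir [ 0.001  0.    -1.   ] F [-0.65  0.11 -0.97] M [-0.026 -0.004 -0.024] gap 32.5 j [-0.025  0.322  1.847  0.     0.972 -0.337]
t [ 0.    0.8  -0.15] rv [-0.001 -0.004  0.   ] deg 0.2 n 1.0
```

View pics/t6.png

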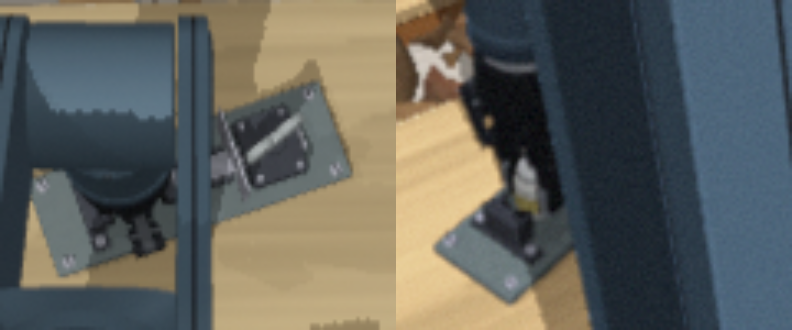

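View pics/w6.png

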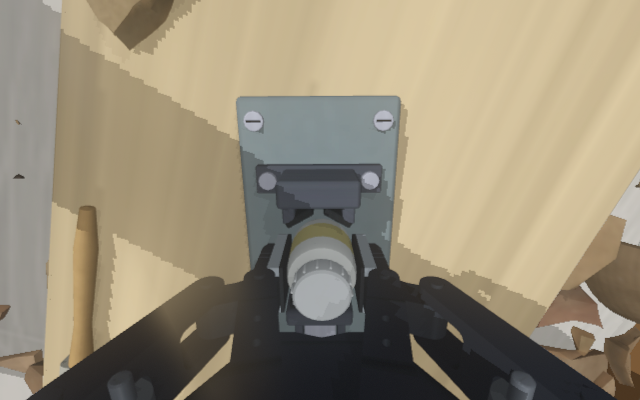

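apply_moves(increments="-1 0 0.3 -0.1 0 0 0;-1 0 0.6 -0.1 0 0 0;-1 0 0.6 -0.1 0 0 0;-1 0 0.6 -0.1 0 0 0")

```text
time_s: 5.88
ee_pos: [488.5, 97.8, 92.2]
eef_rot: [0.571, -0.417, 0.416, -0.571]
wrist_force: [0.4, 0.4, -0.7]
finger_gap: 33.0
```

apply_moves(increments="-1 0 0.1 0 0 0 0;-1 0 0.1 0 0 0 0")

```text
time_s: 6.05
ee_pos: [488.6, 97.8, 91.2]
eef_rot: [0.571, -0.417, 0.417, -0.571]
wrist_force: [-0.6, 0.7, -0.8]
finger_gap: 32.8
```

apply_moves(increments="-1 0 0.1 0 0 0 0;-1 0 0.1 0 0 0 0")

```text
time_s: 6.22
ee_pos: [488.8, 97.8, 90.5]
eef_rot: [-0.571, 0.416, -0.417, 0.571]
wrist_force: [-0.8, -0.2, 1.2]
finger_gap: 32.8
```

apply_moves(increments="-1 0 0.05 0 0 0 0;-1 0 0.05 0 0 0 0")

```text
time_s: 6.38
ee_pos: [488.8, 97.8, 90.5]
eef_rot: [-0.571, 0.416, -0.417, 0.572]
wrist_force: [-3.2, -1.0, 7.1]
finger_gap: 32.3
```

apply_moves(increments="-1 0 0.05 0 0 0 0;-1 0 0.05 0 0 0 0")

```text
time_s: 6.55
ee_pos: [488.8, 97.8, 90.5]
eef_rot: [-0.571, 0.416, -0.417, 0.572]
wrist_force: [-2.9, -1.1, 10.7]
finger_gap: 32.7
```

apply_moves(increments="-1 0 -0.1 0 0 0 0;-0.1 0 -0.1 0 0 0 0;0 0 -0.1 0 0 0 0;0.1 0 -0.1 0 0 0 0;0.2 0 -0.1 0 0 0 0;0.2 0 -0.1 0 0 0 0;0.2 0 -0.1 0 0 0 0")

```text
time_s: 7.13
ee_pos: [488.6, 97.8, 90.2]
eef_rot: [0.571, -0.417, 0.416, -0.571]
wrist_force: [0.2, 0.1, 0.8]
finger_gap: 51.1
```

Run:
```python
from workcell import *
from h import *
s=sense();r=st(s);im=grab_frame("wrist")[:,:,::-1]
cv2.imwrite("pics/w7.png",im)
```

```text
t 7.13 pos [488.6  97.8  90.2] yawz 0.311 ydir [-0.  0. -1.] F [0.24 0.08 0.81] M [-0.019 -0.002 -0.022] gap 51.1 j [-0.027  0.332  1.859  0.     0.951 -0.338]
```

View pics/w7.png

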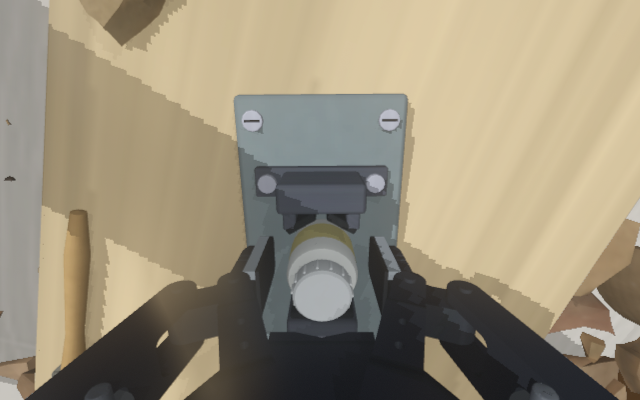

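apply_moves(increments="0.2 0 -2 0 0 0 0;0.2 0 -6 0 0 0 0;0.2 0 -10 0 0 0 0;0.2 0 -12 0 0 0 0;0.2 0 -12 0 0 0 0;0.2 0 -12 0 0 0 0")

```text
time_s: 7.68
ee_pos: [489.4, 97.8, 211.6]
eef_rot: [-0.571, 0.416, -0.417, 0.572]
wrist_force: [-0.7, 0.8, 0.5]
finger_gap: 51.4
```

Run:
```python
from workcell import *
from h import *
s=sense();r=st(s);m=camera_model("wrist");im=grab_frame("wrist")[:,:,::-1]
cv2.imwrite("pics/w8.png",im);pickle.dump((s,m),open("w8.pkl","wb"))
x=np.array([505.7,45.8]);yw=.3155;c,sn=np.cos(yw),np.sin(yw)
k=x+np.array([sn*75,-c*75]);print("knob",k)
for y in (.814,.7):plan(s,[k[0],k[1],200],y)
```

```text
t 7.68 pos [489.4  97.8 211.6] yawz 0.3111 ydir [ 0.003 -0.    -1.   ] F [-0.7   0.75  0.5 ] M [-0.031 -0.027  0.02 ] gap 51.4 j [-0.027  0.192  1.708 -0.     1.239 -0.338]
knob [528.9718873  -25.49810139]
t [ 1.295e+01  1.170e+00 -1.000e-02] rv [-0.003 -0.503  0.002] deg 28.8 n 5.0
t [ 1.295e+01  1.170e+00 -1.000e-02] rv [-0.003 -0.389  0.002] deg 22.3 n 4.0
```

View pics/w8.png

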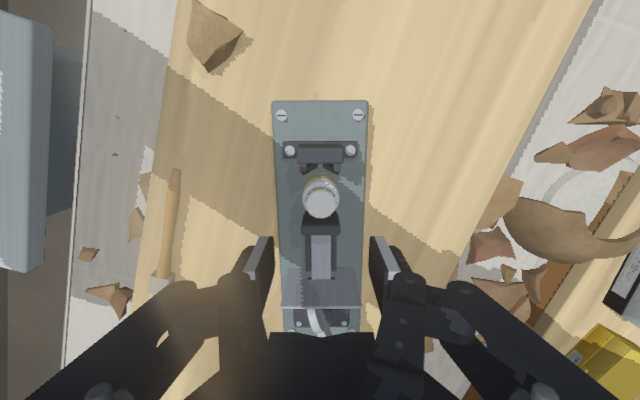

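apply_moves(increments="-0.5 12.9 0.5 0 0 -0.5 0;-0.5 12.9 0.5 0 0 -0.5 0;-0.5 12.9 0.5 0 0 -0.5 0;-0.5 12.9 0.5 0 0 -0.5 0;-0.5 12.9 0.5 0 0 -0.5 0;-0.5 12.9 0.5 0 0 -0.5 0;-0.5 12.9 0.5 0 0 -0.5 0;-0.5 12.9 0.5 0 0 -0.5 0")

```text
time_s: 8.4
ee_pos: [527.3, -24.3, 204.1]
eef_rot: [0.657, -0.263, 0.262, -0.657]
wrist_force: [0.8, 0.3, 0.2]
finger_gap: 21.4
```

Run:
```python
from workcell import *
from h import *
s=sense();r=st(s);m=camera_model("wrist");im=grab_frame("wrist")[:,:,::-1]
cv2.imwrite("pics/w9.png",im);pickle.dump((s,m),open("w9.pkl","wb"))
cv2.imwrite("pics/w9c.png",cv2.resize(im[60:240,230:410],None,fx=4,fy=3.3,interpolation=cv2.INTER_CUBIC))
```

```text
t 8.4 pos [527.3 -24.3 204.1] yawz 0.8101 ydir [-0.002  0.001 -1.   ] F [0.76 0.34 0.15] M [0.031 0.042 0.007] gap 21.4 j [-0.258  0.252  1.648  0.     1.244 -1.068]
```

View pics/w9.png

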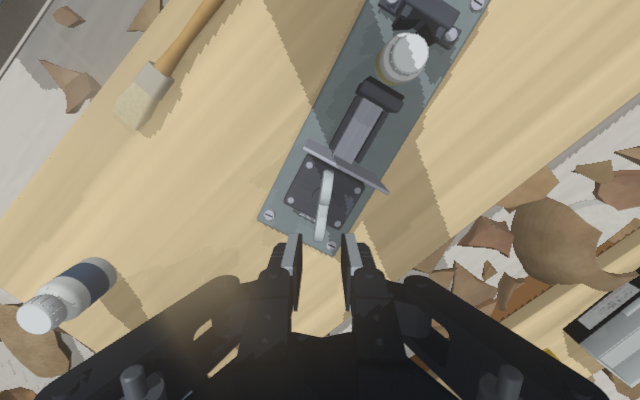

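View pics/w9c.png

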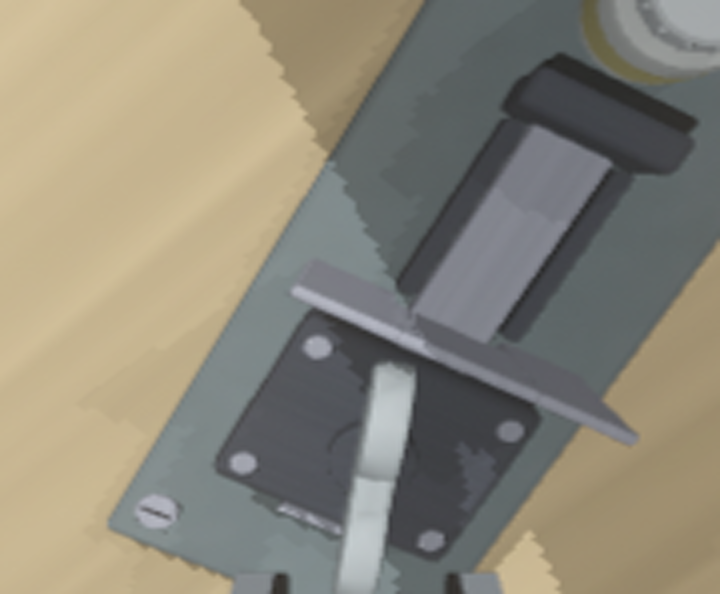

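Run:
```python
from h import *
s,m=pickle.load(open("w9.pkl","rb"));im=cv2.imread("pics/w9.png")
cv2.imwrite("pics/w9d.png",cv2.resize(im[150:260,280:380],None,fx=7,fy=5.4,interpolation=cv2.INTER_CUBIC))
x=np.array([505.7,45.8]);yw=.3155;c,sn=np.cos(yw),np.sin(yw);Rm=np.array([[c,-sn],[sn,c]])
tov=lambda u,v,z:Rm.T@(onz(m,u,v,z)[:2]-x)
for z in (130,122,115):
  a=tov(328.2,172,z);b=tov(319.5,237,z);mid=tov(230+378/4,60+475/3.3,z);print(z,a.round(1),b.round(1),"mid",mid.round(1),np.arctan2(*(a-b)[::-1]))
# corner checks
print("guard L",tov(230+292/4,60+290/3.3,131),"R",tov(230+635/4,60+440/3.3,131), "corner BL", tov(260,220,67))
# predicted wing top edge
th=2.07
for z in (130,120):
  for l in (30.5,0,-30.5):
    p=np.array([l*np.cos(th),-75+l*np.sin(th)]);w=x+Rm@p;print(z,l,proj(m,[w[0],w[1],z]).round(1))
```

```text
130 [-11.2 -45.4] [  7.7 -93.9] mid [ -1.9 -68.2] 1.9420225472920136
122 [-10.3 -46.8] [  9.4 -97.3] mid [ -0.5 -70.5] 1.9420225472920132
115 [ -9.4 -48. ] [  10.9 -100.2] mid [  0.6 -72.5] 1.942022547292013
guard L [-35.42790269 -38.39800209] R [ 35.87976282 -37.99037536] corner BL [ -40.09511279 -132.03459545]
130 30.5 [[322.3 173.3]]
130 0 [[322.4 212.6]]
130 -30.5 [[322.5 248.8]]
120 30.5 [[322.2 170.4]]
120 0 [[322.4 208.2]]
120 -30.5 [[322.5 243.1]]
```

View pics/w9d.png

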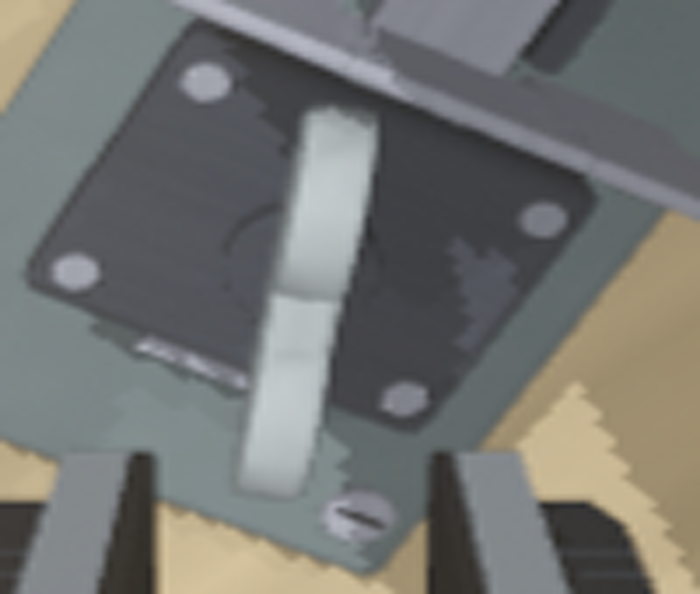

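Run:
```python
from workcell import *
from h import *
s=sense();st(s);plan(s,[529.2,-25.4,140],.68)
```

```text
t 8.45 pos [527.5 -24.2 204.5] yawz 0.8108 ydir [-0.002  0.001 -1.   ] F [ 0.75 -0.45 -0.01] M [ 0.034  0.015 -0.07 ] gap 21.4 j [-0.257  0.252  1.648  0.     1.244 -1.068]
t [0.21 6.45 0.03] rv [ 0.001  0.131 -0.001] deg 7.5 n 2.0
```

apply_moves(increments="-0.5 0.1 2 0 0 0.06 0;-0.5 0.2 4 0 0 0.13 0;-0.5 0.2 5.5 0 0 0.13 0;-0.5 0.2 6.3 0 0 0.13 0;-0.5 0.2 6.3 0 0 0.13 0;-0.5 0.2 6.3 0 0 0.13 0")

```text
time_s: 8.95
ee_pos: [529.5, -25.9, 142.4]
eef_rot: [0.638, -0.304, 0.304, -0.638]
wrist_force: [0.7, -0.4, 0.4]
finger_gap: 21.4
```

Run:
```python
from workcell import *
from h import *
s=sense();r=st(s);m=camera_model("wrist");im=grab_frame("wrist")[:,:,::-1]
cv2.imwrite("pics/w10.png",im);pickle.dump((s,m),open("w10.pkl","wb"))
cv2.imwrite("pics/w10c.png",cv2.resize(im[120:340,210:430],None,fx=3.6,fy=2.7,interpolation=cv2.INTER_CUBIC))
s=sense();st(s);plan(s,[529.2,-25.4,112],.68)
```

```text
t 8.95 pos [529.5 -25.9 142.4] yawz 0.6818 ydir [-0.  0. -1.] F [ 0.67 -0.35  0.37] M [ 0.001 -0.075  0.008] gap 21.4 j [-0.259  0.317  1.725  0.     1.1   -0.941]
t 9.0 pos [530.  -26.1 143. ] yawz 0.6816 ydir [ 0.001 -0.    -1.   ] F [ 0.91 -0.23  0.43] M [ 0.005  0.008 -0.042] gap 21.3 j [-0.26   0.316  1.724 -0.     1.1   -0.941]
t [-0.11  3.1  -0.02] rv [-0.001  0.002  0.001] deg 0.1 n 1.0
```

View pics/w10c.png

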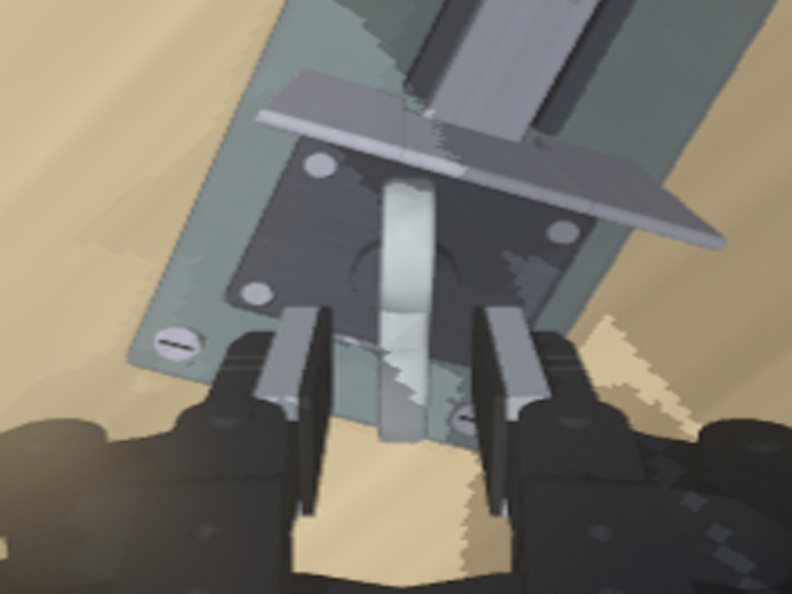

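apply_moves(increments="-0.5 -0.05 1 0.05 0 0 0;-0.5 -0.05 2 0.05 0 0 0;-0.5 -0.05 2.8 0.05 0 0 0;-0.5 -0.05 3.1 0.05 0 0 0;-0.5 -0.05 3.1 0.05 0 0 0;-0.5 -0.05 3.1 0.05 0 0 0")

```text
time_s: 9.5
ee_pos: [529.5, -25.6, 111.0]
eef_rot: [0.638, -0.305, 0.304, -0.638]
wrist_force: [-1.2, -0.8, 0.5]
finger_gap: 20.8
```

Run:
```python
from workcell import *
from h import *
s=sense();r=st(s);m=camera_model("wrist");im=grab_frame("wrist")[:,:,::-1]
cv2.imwrite("pics/w11.png",im);pickle.dump((s,m),open("w11.pkl","wb"))
s=sense();st(s)
```

```text
t 9.5 pos [529.5 -25.6 111. ] yawz 0.6809 ydir [-0.001  0.    -1.   ] F [-1.19 -0.75  0.49] M [-0.027 -0.     0.031] gap 20.8 j [-0.259  0.354  1.76  -0.     1.028 -0.94 ]
t 9.55 pos [529.8 -25.7 111.3] yawz 0.681 ydir [-0. -0. -1.] F [ 1.25  0.48 -0.01] M [ 0.017 -0.028 -0.03 ] gap 20.8 j [-0.259  0.354  1.76  -0.     1.028 -0.94 ]
```

View pics/w11.png

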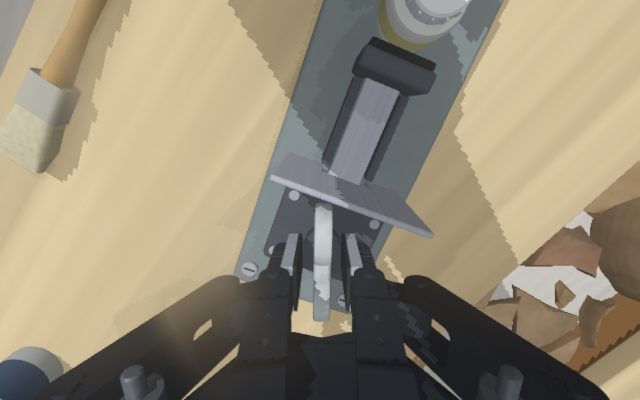

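apply_moves(increments="-1 0 0 0 0 0 0;-1 0 0 0 0 0 0;-1 0 0 0 0 0 0;-1 0 0 0 0 0 0", squeeze=100)

```text
time_s: 9.88
ee_pos: [530.0, -25.8, 111.9]
eef_rot: [-0.638, 0.304, -0.305, 0.638]
wrist_force: [-0.4, 0.3, 3.6]
finger_gap: 6.8
```

Run:
```python
from workcell import *
from h import *
s=sense();r=st(s);m=camera_model("wrist");im=grab_frame("wrist")[:,:,::-1]
cv2.imwrite("pics/w12.png",im);pickle.dump((s,m),open("w12.pkl","wb"))
s=sense();st(s)
```

```text
t 9.88 pos [530.  -25.8 111.9] yawz 0.6806 ydir [ 0.001 -0.    -1.   ] F [-0.39  0.31  3.6 ] M [-0.036  0.11  -0.228] gap 6.8 j [-0.259  0.353  1.76   0.     1.028 -0.94 ]
t 9.93 pos [530.  -25.8 111.8] yawz 0.6807 ydir [ 0.001 -0.    -1.   ] F [-0.67 -0.9   4.75] M [-0.014  0.167 -0.332] gap 6.5 j [-0.259  0.353  1.76   0.     1.028 -0.94 ]
```

View pics/w12.png

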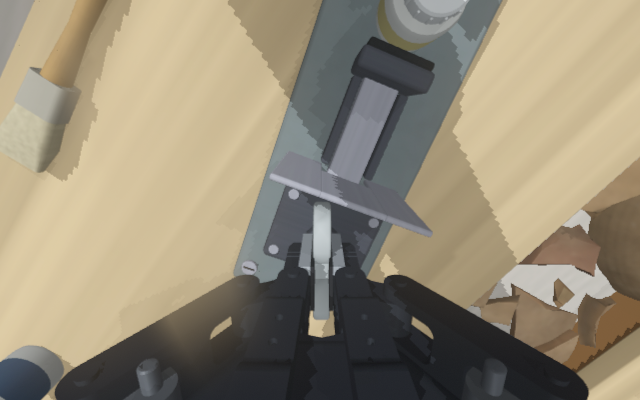

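apply_moves(increments="-1 0 0 0 0 0.03 0;-1 0 0 0 0 0.06 0;-1 0 0 0 0 0.09 0;-1 0 0 0 0 0.12 0;-1 0 0 0 0 0.15 0;-1 0 0 0 0 0.18 0")

```text
time_s: 10.43
ee_pos: [529.7, -25.9, 111.8]
eef_rot: [0.609, -0.36, 0.361, -0.608]
wrist_force: [-2.7, -1.0, 5.0]
finger_gap: 6.5
```

Run:
```python
from workcell import *
from h import *
st(sense())
```

```text
t 10.43 pos [529.7 -25.9 111.8] yawz 0.5009 ydir [ 0.    -0.001 -1.   ] F [-2.74 -0.99  4.96] M [-0.143  0.307  0.316] gap 6.5 j [-2.590e-01  3.530e-01  1.760e+00 -1.000e-03  1.029e+00 -7.590e-01]
```

apply_moves(increments="-1 0 0 0 0 0.03 0;-1 0 0 0 0 0.06 0;-1 0 0 0 0 0.09 0;-1 0 0 0 0 0.12 0;-1 0 0 0 0 0.15 0;-1 0 0 0 0 0.18 0")

```text
time_s: 10.93
ee_pos: [529.3, -26.1, 111.8]
eef_rot: [0.574, -0.414, 0.414, -0.573]
wrist_force: [-4.1, -2.4, 6.2]
finger_gap: 6.3
```

Run:
```python
from workcell import *
from h import *
st(sense());im=grab_frame("wrist")[:,:,::-1]
cv2.imwrite("pics/w13.png",im)
st(sense())
```

```text
t 10.93 pos [529.3 -26.1 111.8] yawz 0.321 ydir [-0.    -0.001 -1.   ] F [-4.06 -2.36  6.15] M [-0.2    0.404  0.39 ] gap 6.3 j [-2.590e-01  3.530e-01  1.760e+00 -1.000e-03  1.029e+00 -5.790e-01]
t 10.98 pos [529.3 -26.1 111.8] yawz 0.319 ydir [-0.    -0.001 -1.   ] F [-2.85 -1.89  5.43] M [-0.243  0.431  0.253] gap 6.2 j [-2.590e-01  3.530e-01  1.760e+00 -1.000e-03  1.029e+00 -5.770e-01]
```

View pics/w13.png

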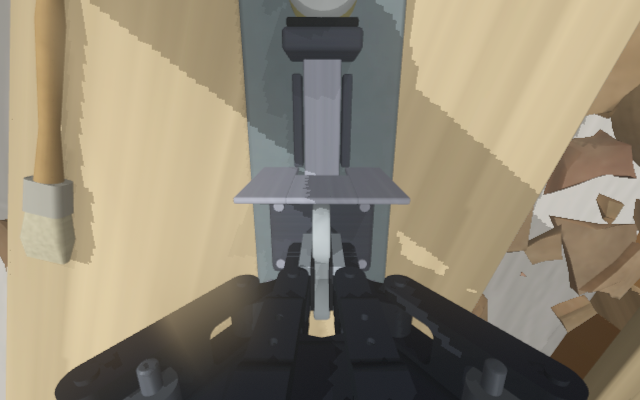

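apply_moves(increments="-1 0 0 0 0 0.03 0;-1 0 0 0 0 0.06 0;-1 0 0 0 0 0.09 0;-1 0 0 0 0 0.12 0")

```text
time_s: 11.32
ee_pos: [529.1, -26.1, 111.8]
eef_rot: [0.548, -0.447, 0.447, -0.547]
wrist_force: [-3.2, -3.0, 5.8]
finger_gap: 6.8
```

```bash
cat > q.py <<'E'
from workcell import *
from h import *
st(sense())
E
python3 q.py
```

```text
t 11.32 pos [529.1 -26.1 111.8] yawz 0.2011 ydir [-0.001 -0.001 -1.   ] F [-3.22 -3.02  5.79] M [-0.271  0.599  0.362] gap 6.8 j [-0.259  0.352  1.76  -0.002  1.029 -0.459]
```

apply_moves(increments="-1 0 0 0 0 0.03 0;-1 0 0 0 0 0.06 0;-1 0 0 0 0 0.09 0")

```text
time_s: 11.57
ee_pos: [529.0, -26.2, 111.8]
eef_rot: [0.528, -0.471, 0.471, -0.526]
wrist_force: [-4.8, -2.2, 6.3]
finger_gap: 6.5
```

```bash
python3 q.py
python3 - <<'E'
from workcell import *
from h import *
im=grab_frame("wrist")[:,:,::-1]
cv2.imwrite("pics/w14.png",im)
E
```

```text
t 11.57 pos [529.  -26.2 111.8] yawz 0.1111 ydir [-0.001 -0.001 -1.   ] F [-4.75 -2.19  6.33] M [-0.297  0.628  0.393] gap 6.5 j [-0.259  0.352  1.76  -0.002  1.03  -0.369]
```

View pics/w14.png

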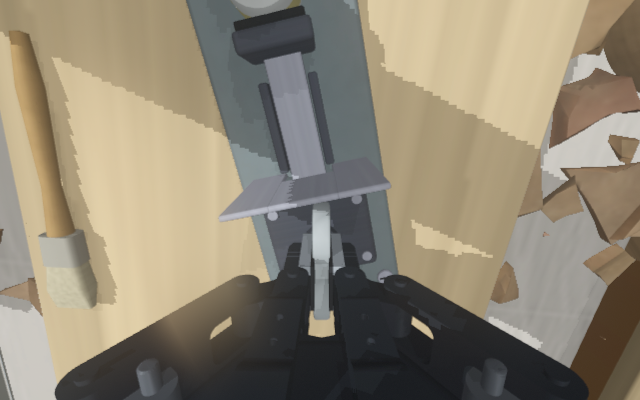

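apply_moves(increments="-1 0 0 0 0 0.02 0;-1 0 0 0 0 0.04 0;-1 0 0 0 0 0.06 0;-1 0 0 0 0 0.08 0")

```text
time_s: 11.95
ee_pos: [528.8, -26.2, 111.8]
eef_rot: [0.509, -0.492, 0.492, -0.507]
wrist_force: [-4.3, -3.0, 7.4]
finger_gap: 6.4
```

```bash
python3 q.py
```

```text
t 11.95 pos [528.8 -26.2 111.8] yawz 0.0316 ydir [-0.002 -0.001 -1.   ] F [-4.28 -3.    7.4 ] M [-0.359  0.698  0.34 ] gap 6.4 j [-0.259  0.352  1.76  -0.002  1.03  -0.29 ]
```

apply_moves(increments="-1 0 0 0 0 0.02 0;-1 0 0 0 0 0.04 0;-1 0 0 0 0 0.06 0")

```text
time_s: 12.2
ee_pos: [528.7, -26.2, 111.8]
eef_rot: [-0.494, 0.507, -0.507, 0.492]
wrist_force: [-5.3, -2.4, 6.7]
finger_gap: 6.7
```

```bash
python3 q.py
python3 - <<'E'
from workcell import *
from h import *
im=grab_frame("wrist")[:,:,::-1]
cv2.imwrite("pics/w15.png",im)
im=grab_frame("top")[:,:,::-1]
cv2.imwrite("pics/t15.png",cv2.resize(im[120:220,260:380],None,fx=5,fy=5))
E
```

```text
t 12.2 pos [528.7 -26.2 111.8] yawz -0.0284 ydir [-0.002 -0.001 -1.   ] F [-5.31 -2.41  6.67] M [-0.333  0.803  0.331] gap 6.7 j [-0.259  0.352  1.761 -0.002  1.03  -0.23 ]
```

View pics/w15.png

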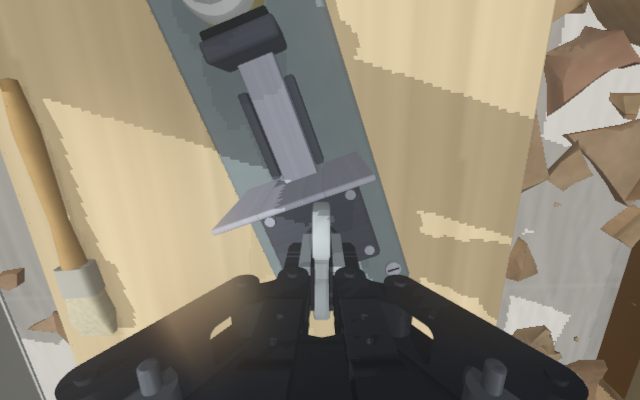

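View pics/t15.png

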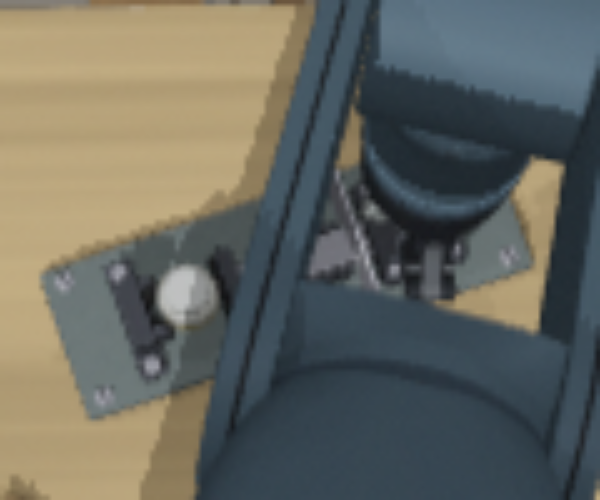

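apply_moves(increments="-1 0 0 0 0 0.02 0;-1 0 0 0 0 0.04 0;-1 0 0 0 0 0.06 0")

```text
time_s: 12.55
ee_pos: [528.6, -26.2, 111.8]
eef_rot: [-0.478, 0.522, -0.521, 0.477]
wrist_force: [-6.2, -3.2, 8.5]
finger_gap: 6.4
```

```bash
python3 q.py
```

```text
t 12.55 pos [528.6 -26.2 111.8] yawz -0.0884 ydir [-0.002 -0.001 -1.   ] F [-6.23 -3.16  8.48] M [-0.386  0.79   0.332] gap 6.4 j [-0.259  0.352  1.761 -0.002  1.03  -0.17 ]
```

apply_moves(increments="-1 0 0 0 0 0.02 0;-1 0 0 0 0 0.04 0")

```text
time_s: 12.72
ee_pos: [528.5, -26.2, 111.8]
eef_rot: [-0.468, 0.531, -0.531, 0.466]
wrist_force: [-6.9, -2.5, 8.2]
finger_gap: 6.2
```

```bash
python3 q.py
```

```text
t 12.72 pos [528.5 -26.2 111.8] yawz -0.1283 ydir [-0.002 -0.001 -1.   ] F [-6.9  -2.48  8.15] M [-0.376  0.869  0.404] gap 6.2 j [-0.259  0.352  1.761 -0.002  1.03  -0.13 ]
```

apply_moves(increments="-1 0 0 0 0 0.02 0;-1 0 0 0 0 0.04 0")

```text
time_s: 12.88
ee_pos: [528.4, -26.1, 111.8]
eef_rot: [-0.457, 0.54, -0.54, 0.455]
wrist_force: [-6.6, -1.7, 7.7]
finger_gap: 6.2
```

```bash
python3 q.py
```

```text
t 12.88 pos [528.4 -26.1 111.8] yawz -0.1683 ydir [-0.002 -0.001 -1.   ] F [-6.57 -1.67  7.67] M [-0.338  0.863  0.367] gap 6.2 j [-0.259  0.352  1.761 -0.002  1.031 -0.09 ]
```

apply_moves(increments="-1 0 0 0 0 0.02 0;-1 0 0 0 0 0.04 0")

```text
time_s: 13.05
ee_pos: [528.3, -26.1, 111.8]
eef_rot: [-0.446, 0.549, -0.549, 0.444]
wrist_force: [-7.1, -3.5, 7.6]
finger_gap: 6.3
```

```bash
python3 q.py;  python3 - <<'E'
from workcell import *
from h import *
im=grab_frame("top")[:,:,::-1]
cv2.imwrite("pics/t16.png",cv2.resize(im[120:220,260:380],None,fx=5,fy=5))
im=grab_frame("wrist")[:,:,::-1]
cv2.imwrite("pics/w16.png",im)
E
```

```text
t 13.05 pos [528.3 -26.1 111.8] yawz -0.2082 ydir [-0.002 -0.001 -1.   ] F [-7.12 -3.5   7.63] M [-0.364  0.899  0.458] gap 6.3 j [-0.259  0.352  1.761 -0.002  1.031 -0.05 ]
```

View pics/t16.png

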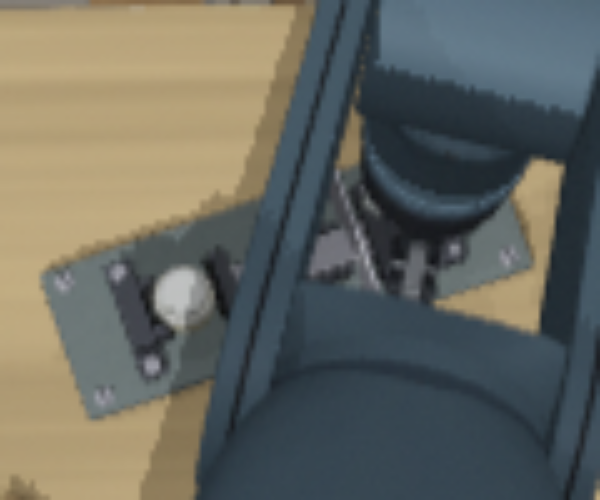

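View pics/w16.png

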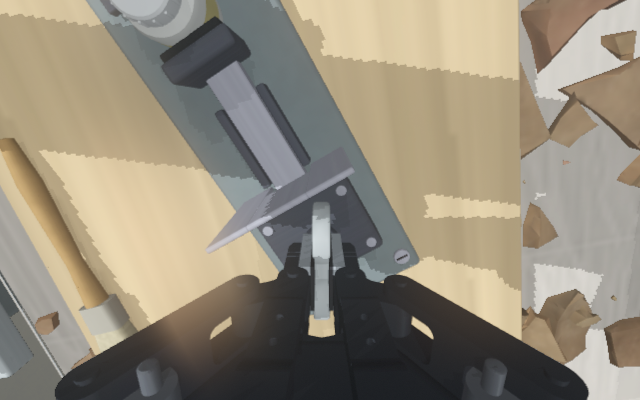

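apply_moves(increments="-1 0 0 0 0 0.015 0;-1 0 0 0 0 0.03 0")

```text
time_s: 13.32
ee_pos: [528.3, -26.1, 111.8]
eef_rot: [-0.438, 0.556, -0.556, 0.436]
wrist_force: [-7.2, -3.2, 8.7]
finger_gap: 6.3
```

```bash
python3 q.py
```

```text
t 13.32 pos [528.3 -26.1 111.8] yawz -0.2378 ydir [-0.003 -0.001 -1.   ] F [-7.21 -3.15  8.65] M [-0.371  0.989  0.486] gap 6.3 j [-0.259  0.352  1.761 -0.002  1.031 -0.02 ]
```

apply_moves(increments="-1 0 0 0 0 0.015 0;-1 0 0 0 0 0.03 0")

```text
time_s: 13.48
ee_pos: [528.2, -26.1, 111.8]
eef_rot: [-0.43, 0.562, -0.562, 0.428]
wrist_force: [-6.8, -3.7, 8.8]
finger_gap: 6.8
```

```bash
python3 q.py
```

```text
t 13.48 pos [528.2 -26.1 111.8] yawz -0.2678 ydir [-0.003 -0.001 -1.   ] F [-6.84 -3.67  8.79] M [-0.329  0.941  0.509] gap 6.8 j [-0.259  0.352  1.761 -0.002  1.031  0.01 ]
```

apply_moves(increments="-1 0 0 0 0 0.01 0;-1 0 0 0 0 0.02 0")

```text
time_s: 13.65
ee_pos: [528.2, -26.1, 111.8]
eef_rot: [-0.424, 0.567, -0.566, 0.422]
wrist_force: [-7.0, -3.0, 8.7]
finger_gap: 6.6
```

```bash
python3 q.py
python3 - <<'E'
from workcell import *
from h import *
im=grab_frame("top")[:,:,::-1];st(sense())
im=grab_frame("top")[:,:,::-1];st(sense())
E
```

```text
t 13.65 pos [528.2 -26.1 111.8] yawz -0.2874 ydir [-0.003 -0.001 -1.   ] F [-7.   -3.02  8.72] M [-0.306  0.948  0.51 ] gap 6.6 j [-0.259  0.352  1.761 -0.002  1.031  0.029]
t 13.7 pos [528.2 -26.1 111.8] yawz -0.288 ydir [-0.003 -0.001 -1.   ] F [-6.84 -2.66  8.27] M [-0.332  0.953  0.46 ] gap 6.8 j [-0.259  0.352  1.761 -0.002  1.031  0.03 ]
t 13.75 pos [528.2 -26.1 111.8] yawz -0.2874 ydir [-0.003 -0.001 -1.   ] F [-7.25 -1.75  9.11] M [-0.286  0.994  0.424] gap 6.3 j [-0.259  0.352  1.761 -0.002  1.031  0.029]
```

apply_moves(increments="-0.7 0 0 0 0 0 0;-0.6 0 0 0 0 0 0;-0.55 0 0 0 0 0 0;-0.55 0 0 0 0 0 0;-0.55 0 0 0 0 0 0")

```text
time_s: 14.17
ee_pos: [529.8, -25.6, 111.2]
eef_rot: [0.423, -0.567, 0.567, -0.423]
wrist_force: [0.5, 0.3, 0.3]
finger_gap: 19.4
```

```bash
python3 q.py
python3 - <<'E'
from workcell import *
from h import *
s=sense();m=camera_model("wrist");im=grab_frame("wrist")[:,:,::-1];pickle.dump((s,m),open("w17.pkl","wb"))
cv2.imwrite("pics/w17.png",im)
E
```

```text
t 14.17 pos [529.8 -25.6 111.2] yawz -0.2889 ydir [ 0.  0. -1.] F [0.48 0.27 0.35] M [ 0.009 -0.059 -0.044] gap 19.4 j [-0.259  0.354  1.76   0.     1.028  0.03 ]
```

View pics/w17.png

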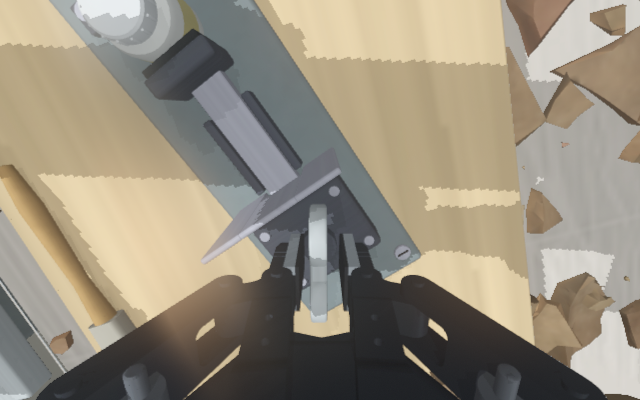

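apply_moves(increments="-0.55 0 -1.5 0 0 0 0;-0.55 0 -4 0 0 0 0;-0.55 0 -7 0 0 0 0;-0.55 0 -10 0 0 0 0;-0.55 0 -10 0 0 0 0;-0.55 0 -10 0 0 0 0")

```text
time_s: 14.72
ee_pos: [530.9, -25.9, 213.2]
eef_rot: [0.422, -0.565, 0.568, -0.424]
wrist_force: [0.3, 0.6, -0.1]
finger_gap: 19.3
```

```bash
python3 q.py
python3 - <<'E'
from workcell import *
from h import *
s=sense();m=camera_model("wrist");im=grab_frame("wrist")[:,:,::-1];pickle.dump((s,m),open("w18.pkl","wb"))
cv2.imwrite("pics/w18.png",im)
s=sense();x=np.array([505.7,45.8]);yw=.3155;c,sn=np.cos(yw),np.sin(yw);Rm=np.array([[c,-sn],[sn,c]])
p=x+Rm@[0,40];plan(s,[p[0],p[1],240],.3155)
E
```

```text
t 14.72 pos [530.9 -25.9 213.2] yawz -0.2889 ydir [ 0.004 -0.001 -1.   ] F [ 0.33  0.6  -0.08] M [ 0.018  0.012 -0.067] gap 19.3 j [-0.259  0.247  1.632  0.     1.258  0.03 ]
t [-9.45 -2.85 -6.61] rv [-0.001 -0.604  0.   ] deg 34.6 n 5.0
```

View pics/w18.png

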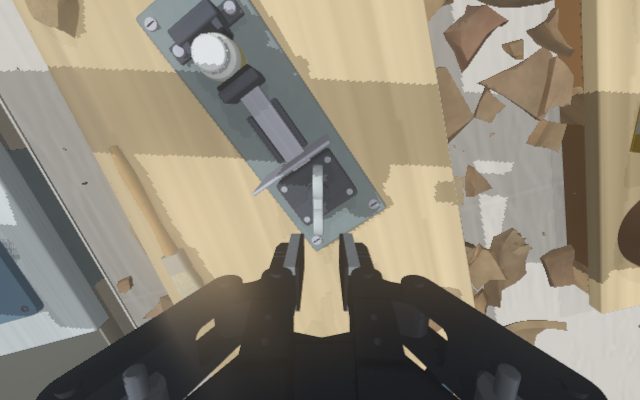

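apply_moves(increments="-0.55 -9.4 -2 -6.6 0 -0.6 0;-0.55 -9.4 -2 -6.6 0 -0.6 0;-0.55 -9.4 -2 -6.6 0 -0.6 0;-0.55 -9.4 -2 -6.6 0 -0.6 0;-0.55 -9.4 -2 -6.6 0 -0.6 0;-0.55 -9.4 -2 -6.6 0 -0.6 0;-0.55 -9.4 -2 -6.6 0 -0.6 0;-0.55 -9.4 -2 -6.6 0 -0.6 0")

```text
time_s: 15.43
ee_pos: [492.8, 83.1, 230.2]
eef_rot: [0.571, -0.418, 0.417, -0.57]
wrist_force: [0.0, 0.1, -0.2]
finger_gap: 19.2
```

```bash
python3 q.py
python3 - <<'E'
from workcell import *
from h import *
s=sense();m=camera_model("wrist");im=grab_frame("wrist")[:,:,::-1];pickle.dump((s,m),open("w19.pkl","wb"))
cv2.imwrite("pics/w19.png",im)
cv2.imwrite("pics/w19c.png",cv2.resize(im[60:280,250:400],None,fx=3.5,fy=2.7,interpolation=cv2.INTER_CUBIC))
E
```

```text
t 15.43 pos [492.8  83.1 230.2] yawz 0.3076 ydir [-0.002  0.    -1.   ] F [ 0.01  0.08 -0.23] M [ 0.031 -0.041 -0.044] gap 19.2 j [-0.057  0.181  1.674 -0.     1.289 -0.364]
```

View pics/w19c.png

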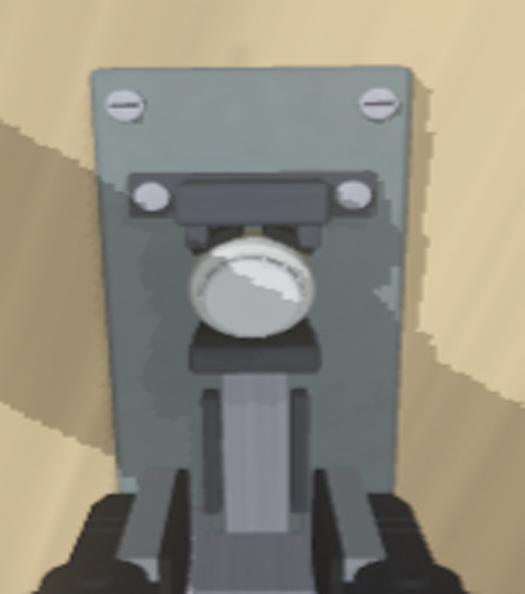

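```bash
python3 - <<'E'
from h import *
x=np.array([505.7,45.8]);yw=.3155;c,sn=np.cos(yw),np.sin(yw);Rm=np.array([[c,-sn],[sn,c]])
s,m=pickle.load(open("w19.pkl","rb"))
tov=lambda u,v,z:(Rm.T@(onz(m,u,v,z)[:2]-x)).round(1)
print("jaw edge",tov(250+255/3.5,60+348/2.7,101),"cap",tov(250+250/3.5,60+293/2.7,117), "V tips",tov(250+195/3.5,60+250/2.7,101))
s,m=pickle.load(open("w18.pkl","rb"));im=cv2.imread("pics/w18.png")
a=onz(m,318.5,168,125);b=onz(m,319,237,125);d=a-b;print("wing ang rel vise",np.arctan2(d[1],d[0])-yw)
E
python3 q.py
```

```text
jaw edge [ 0.4 40.5] cap [-0.7 63.2] V tips [-14.9  74.8]
wing ang rel vise 0.9709993265197091
t 15.48 pos [492.9  82.9 230.5] yawz 0.3078 ydir [-0.002  0.    -1.   ] F [ 0.41 -0.67 -0.52] M [-0.015  0.004 -0.041] gap 19.6 j [-0.057  0.18   1.674  0.     1.289 -0.365]
```

```bash
python3 -c "
from workcell import *
print(close_job())"
```

```text
the job is handed in; nothing more can be done
None
```

The small white bottle is standing upright in the vise, held between the moving jaw and the V jaw, and the job was handed in at about 15.5 s.

**Placing the bottle:** I picked it up with a 20 N grip. I set it at about y = 52 mm in the vise's axes, felt it touch the base plate, and let go.

**Turning the knob:** I gripped the wing at its axis and turned it about 0.97 rad clockwise. The turning torque rose from about 0.36 Nm of plain drag to about 0.51 Nm. I then let go and lifted the gripper clear.

**Last checks:**
- **Squeeze force:** the torque suggests about 9 N. The 0.12 rad turned after contact suggests about 11 N. The jaw moved about 15 mm where the knob's turn alone would give 17.4 mm, which also points to about 11 N. The 2 N difference between these is within the torque noise, and all of them lie in the 5 to 18 N band.
- **Wing angle:** the camera showed the wing at the angle I had turned it to.
- **Guard and large bottle:** I kept the gripper clear of the guard in every view. The large bottle was not touched.
- **Forces:** while I was gripping the knob, the force sensor read up to about 8 N sideways and 9 N upward. I put this down to a grip about 1 to 2 mm off the axis, because it vanished when I let go.
- **Wing start position:** the wing stood about 0.13 rad short of the stated fully open angle at the start. I aligned to what the camera showed.

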